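# Load a specimen tube into the clear well of the leaning conditioning block

## Task

Take the orange-capped specimen tube out of the upright green rack and put it fully home, bottomed, in a well of the leaning metal conditioning block, then let go of it. Two of the block's three wells have a broken specimen stub stuck deep inside, out of sight, so feel for it: where the tube stops about 2 cm short, draw it out and try another well. Leave the blue-capped tubes, the control pendant and the brass weight where they are.

Things in the scene. Friction and masses are not known exactly. Their poses are not given: they have to be found in the camera images.
- tube: clear specimen tube with an orange cap, the one to move: 16 mm diameter, 120 mm long overall, about 35 g, foot chamfered 3 mm. The cap is 20 mm in diameter and covers the top 22 mm (98 to 120 mm from the origin). Origin at the centre of the foot, z along the tube towards the cap. It starts upright in a hole of the rack (any of the three), 50 mm deep in it
- rack: fixed green upright rack, 60 x 200 x 60 mm, three 18.5 mm holes 65 mm apart along its y, 50 mm deep (hole floors 10 mm above the table); origin at the centre of its underside, z up
- carrier: fixed stand of the leaning block: dark base plate 130 x 215 x 12 mm with blue supports to 67 mm high; origin on the table under the block, z up. It carries an aluminium block 46 x 195 x 70 mm with three wells in a row along y, 65 mm apart, leaning 30 degrees so that the wells' mouths point up and towards the stand's -x side (the robot's side)
- wells_hole0 (a point): middle of a well mouth on the sloping top face of the leaning block; z points out of the well along its axis (30 deg from vertical), x up the slope, y along the row. 18.5 mm wide, 2 mm chamfer, 60 mm deep along -z when clear. Two of the three wells hold a stub that stops a tube 22 mm short of the floor; which two differs each time
- wells_hole1 (a point): middle of a well mouth on the sloping top face of the leaning block; z points out of the well along its axis (30 deg from vertical), x up the slope, y along the row. 18.5 mm wide, 2 mm chamfer, 60 mm deep along -z when clear. Two of the three wells hold a stub that stops a tube 22 mm short of the floor; which two differs each time
- wells_hole2 (a point): middle of a well mouth on the sloping top face of the leaning block; z points out of the well along its axis (30 deg from vertical), x up the slope, y along the row. 18.5 mm wide, 2 mm chamfer, 60 mm deep along -z when clear. Two of the three wells hold a stub that stops a tube 22 mm short of the floor; which two differs each time
- blue_a: same tube as tube (16 mm diameter, 120 mm tall, 20 mm cap) but with a blue cap, a bystander; stands in a rack hole; origin at the centre of its foot, z up along it
- blue_b: same tube as tube (16 mm diameter, 120 mm tall, 20 mm cap) but with a blue cap, a bystander; stands in a rack hole; origin at the centre of its foot, z up along it
- pendant: cream control pendant lying on the table, a bystander, 100 x 75 x 30 mm; origin at the centre of its underside
- weight: brass calibration weight, a bystander, 40 mm diameter, 52 mm tall; origin at the centre of its underside, z up

How it is judged:
By the outcome, as a careful person would: the job done as asked, in the order asked, and still so for the second after the job is handed in, with the robot touching nothing.
It also fails if it takes over 51 s, if anything falls off the work surface, if the arm or the gripper's body presses on something with over 40 N, if the wrist force passes 120 N, or if a joint passes its speed limit or range.

## Robot

A 6-joint arm with a two-finger parallel gripper is mounted at the origin on the work surface. World frame = base frame: x ahead of the robot, y to its left, z up, the work surface at z = 0. Lengths are in m, angles in degrees, forces in N, time in s.
With the tool pointing down it reaches from about 0.25 to 0.725 m from the base axis. Payload 4 kg.
Tool frame: the origin (TCP) lies midway between the tips of the shut fingers; the grasp point (between the pads) lies 19 mm behind it; z points along the fingers, y is the line along which they close (so a half turn about z gives the same grasp; the last joint's range is limited). The gripper opens to 85 mm and grips with 20 to 120 N. Pads are 22 mm wide; open, the fingers measure 114 mm over their backs; the gripper's body (76 mm by 85 mm) begins 54 mm behind the grasp point. The pads swing forward as they close: fully open they stand 13 mm farther back than shut.
Start: joints at [-65.89, 13.785, 0.286, 76.501, 0, 90], TCP at [0.204, -0.456, 0.201] pointing down, gripper open.
Joint ranges: [-155.79, 155.79], [-60.16, 107.12], [-62.33, 73.08], [-114, 123.19], [-81.49, 82.49], [-180, 180]. Speed limits (degrees/s): [159.86, 159.86, 180, 180, 180, 180].

## Interface

Orientations are given as a 3x3 rotation matrix whose columns are the frame's x, y, z axes.
In Python, from plant import arm, hand, kin, vision, close_job, readout gives the robot as it stands. Calls block until the motion is done:
- arm.move_ptp(position, orientation): joint-space move of the TCP to a pose.
- arm.movel(position, vel=0.15, orientation=None, stop_force=None): straight line of the TCP; orientation=None keeps the orientation; vel is the mean speed in m/s. With stop_force (N) it stops when the force on the tool has changed by that much, and returns True; else False.
- arm.move_joints(angles): joint-space move.
- hand.set_gripper(opening, grasp_force=None): finger opening in m; grasp_force is the grip in N (None keeps the last); returns when the fingers have stopped.
- arm.hold(seconds).
- kin.inverse_kinematics(position, orientation): joint angles nearest the present ones, or None.
- vision.camera(name): name is "scene" or "top" or "wrist"; returns the picture (400x640x3 uint8, red, green, blue); there is no depth.
- vision.calibration(name): a dict with "K" (3x3 intrinsics, pixels), "D" ([k1, k2, p1, p2, k3] as OpenCV has them; the pictures are not rectified), "R" (3x3) and "t" (3): a world point X has camera coordinates R X + t; the wrist camera has in their place "T_tool_cam" (4x4, takes a point from camera to tool coordinates, whose origin is the TCP and whose axes are the flange's). Camera axes: x right, y down, z forward; pixel columns grow to the right and rows downward; lengths in m; the calibration is good to about 2 mm. A picture is of the moment at which its call begins: read the wrist's pose just before it. calibration takes no time and is no camera call.
A pose or a line that the arm cannot do raises arm.Unreachable and nothing moves.
- close_job(): hands the job in; it is judged then, once.
Readings, each from a call of its own:
- readout.read_time_s(): time.
- readout.read_joints(): joint angles.
- readout.read_qd(): joint speeds.
- readout.read_tau(): joint torques, N m.
- readout.read_ee_pos(): TCP position.
- readout.read_tcp_rot(): TCP orientation.
- readout.read_force(): force on the tool from outside, world axes, zero at the start.
- readout.read_moment(): the same for the moment, N m.
- readout.read_grip_width(): finger opening in m.
- readout.read_grip_force(): force on a finger pad.
Only numpy, scipy, OpenCV 4.12 (cv2) and the standard library are available. Lean on these libraries where they do the work, as an engineer would, in place of code of your own. Each camera call takes 0.05 s, during which the arm holds its last target. There are 200 camera calls.

## Working session

There is one attempt and no reset: what is moved stays moved. The work goes in short steps, each a Python script; the robot and the scene stay as the last script left them, time stands still between calls to the robot, and variables do not carry over. Pictures are saved under pics/ and viewed, at most 10 in all, crops included, and the job is handed in when it is done.

```bash
mkdir -p pics; python3 - <<'E'
from plant import arm, hand, kin, vision, close_job, readout
import cv2,numpy as np
for n in ("scene","top"):
    im=vision.camera(n); cv2.imwrite(f"pics/{n}0.png",im[:,:,::-1])
    c=vision.calibration(n); print(n,{k:np.round(v,4).tolist() for k,v in c.items()})
print(vision.calibration("wrist"),readout.read_time_s(),readout.read_tcp_rot())
E
```

```text
scene {'K': [[515.6237, 0.0, 325.0315], [0.0, 515.6237, 192.1103], [0.0, 0.0, 1.0]], 'D': [-0.1707, 0.0, 0.0, 0.0, 0.0], 'R': [[0.6405, 0.7678, -0.013], [0.6276, -0.5332, -0.5674], [-0.4426, 0.3552, -0.8234]], 't': [-0.417, -0.3685, 1.355]}
top {'K': [[420.0182, 0.0, 321.9999], [0.0, 420.0182, 203.5656], [0.0, 0.0, 1.0]], 'D': [-0.1093, 0.0, 0.0, 0.0, 0.0], 'R': [[-0.01, -0.9998, 0.0195], [-0.9878, 0.0068, -0.1554], [0.1553, -0.0209, -0.9877]], 't': [0.0002, 0.6689, 0.9038]}
{'K': array([[334.85530754,   0.        , 320.54133579],
       [  0.        , 334.85530754, 198.65785188],
       [  0.        ,   0.        ,   1.        ]]), 'D': array([0.00586586, 0.        , 0.        , 0.        , 0.        ]), 'T_tool_cam': array([[-3.64066962e-04, -9.54151266e-01, -2.99324622e-01,
         7.59607871e-02],
       [ 9.99999930e-01, -3.20876808e-04, -1.93441902e-04,
        -1.06941866e-04],
       [ 8.85265063e-05, -2.99324672e-01,  9.54151316e-01,
        -1.72435789e-01],
       [ 0.00000000e+00,  0.00000000e+00,  0.00000000e+00,
         1.00000000e+00]])} 0.1 [[ 9.12766390e-01  4.08481245e-01 -7.68385443e-04]
 [ 4.08481968e-01 -9.12764828e-01  1.68821492e-03]
 [-1.17510725e-05 -1.85481744e-03 -9.99998280e-01]]
```

View pics/scene0.png

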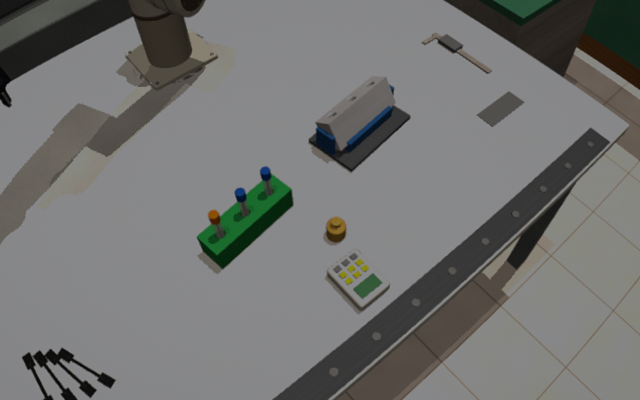

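View pics/top0.png

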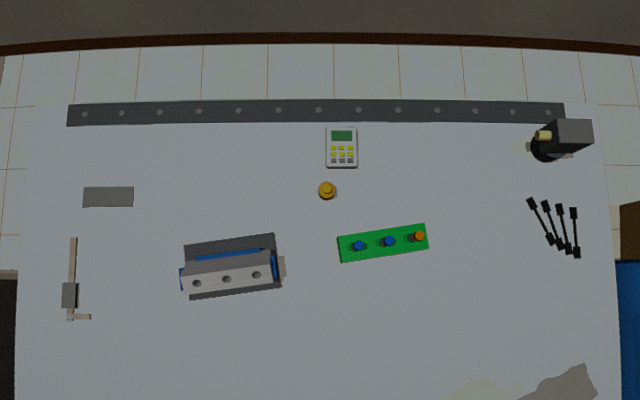

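The scene view shows the orange tube at about (214,217) in the rack's near-left hole, and the block's mouths at about (334,114), (351,99) and (371,84). The top view shows the orange cap at (419,236), the blue caps at (358,246) and (389,241), and the mouths at (197,283), (226,279) and (256,275). Next I'll extract these by mask and triangulate them.

```bash
cat > h.py <<'E'
from plant import arm, hand, kin, vision, close_job, readout
import cv2,numpy as np
def ray(n,px,pose=None):
    c=vision.calibration(n); u=cv2.undistortPoints(np.array([[px]],float),c["K"],c["D"])[0,0]
    d=np.array([u[0],u[1],1.])
    if n=="wrist":
        p,R=pose; T=c["T_tool_cam"]; o=p+R@T[:3,3]; d=R@T[:3,:3]@d
    else: o=-c["R"].T@c["t"]; d=c["R"].T@d
    return o,d/np.linalg.norm(d)
def onz(n,px,z,pose=None):
    o,d=ray(n,px,pose); return o+d*(z-o[2])/d[2]
def tri(rays):
    A=0;b=0
    for o,d in rays:
        P=np.eye(3)-np.outer(d,d); A=A+P; b=b+P@o
    x=np.linalg.solve(A,b)
    return x,[float(np.linalg.norm((np.eye(3)-np.outer(d,d))@(x-o))) for o,d in rays]
def blobs(im,lo,hi,roi=None,amin=10):
    hsv=cv2.cvtColor(im,cv2.COLOR_RGB2HSV); m=cv2.inRange(hsv,lo,hi)
    if roi is not None:
        k=np.zeros_like(m); x0,y0,x1,y1=roi; k[y0:y1,x0:x1]=255; m&=k
    n,_,st,ce=cv2.connectedComponentsWithStats(m)
    return [(ce[i].round(1).tolist(),st[i].tolist()) for i in range(1,n) if st[i][4]>=amin]
E
python3 - <<'E'
from h import *
s=cv2.imread("pics/scene0.png")[:,:,::-1].copy(); t=cv2.imread("pics/top0.png")[:,:,::-1].copy()
np.set_printoptions(precision=4,suppress=True)
P={}
for n,im,roi in(("scene",s,(180,150,300,270)),("top",t,(330,220,440,270))):
    for nm,lo,hi in(("or",(5,150,80),(22,255,255)),("bl",(105,120,60),(125,255,255)),("gr",(50,120,40),(80,255,255))):
        b=blobs(im,lo,hi,roi); print(n,nm,b); P[n,nm]=b
print(tri([ray("scene",P["scene","or"][0][0]),ray("top",P["top","or"][0][0])]))
for p in P["top","or"]+P["top","bl"]: print(onz("top",p[0],.125))
# wells: dark blobs in the block top
for n,im,w in(("scene",s,[(334,114),(351,99),(371,84)]),("top",t,[(256,275),(226,279),(197,283)])):
    P[n]=[]
    g=cv2.cvtColor(im,cv2.COLOR_RGB2GRAY).astype(float)
    for x,y in w:
        a=g[y-6:y+7,x-6:x+7]; k=np.clip(np.median(a)*.8-a,0,None); yy,xx=np.mgrid[y-6:y+7,x-6:x+7]
        P[n].append(((k*xx).sum()/k.sum(),(k*yy).sum()/k.sum()))
    print(n,np.round(P[n],1).tolist())
for a,b in zip(P["scene"],P["top"]): print(tri([ray("scene",a),ray("top",b)]),onz("top",b,.1))
cv2.imwrite("pics/c1.png",np.hstack([cv2.resize(s[60:180,290:420],None,fx=3,fy=3)[:,:,::-1],cv2.resize(t[220:310,170:295],None,fx=3,fy=4)[:,:,::-1]]))
E
```

```text
scene or [([213.0, 214.4], [208, 210, 11, 10, 73])]
scene bl [([264.7, 170.6], [260, 167, 10, 8, 64]), ([239.5, 191.8], [235, 188, 10, 9, 71])]
scene gr [([243.2, 215.8], [197, 175, 94, 81, 2270])]
top or [([419.1, 235.1], [415, 231, 9, 9, 66])]
top bl [([388.6, 240.0], [384, 236, 10, 9, 63]), ([358.0, 245.0], [354, 241, 9, 9, 66])]
top gr [([381.1, 242.6], [337, 223, 92, 40, 1988])]
(array([ 0.5888, -0.2072,  0.126 ]), [0.0003226186851073028, 0.00032261868510739713])
[ 0.589  -0.2072  0.125 ]
[ 0.5795 -0.1422  0.125 ]
[ 0.5698 -0.0778  0.125 ]
scene [[333.9, 113.9], [353.5, 97.9], [372.0, 82.9]]
top [[255.1, 274.0], [225.3, 278.3], [195.8, 282.4]]
(array([0.5121, 0.1413, 0.0822]), [0.0008037004535415093, 0.0008037004535414745]) [0.5118 0.1382 0.1   ]
(array([0.5032, 0.2059, 0.082 ]), [0.0009222408461475893, 0.0009222408461474586]) [0.503  0.2014 0.1   ]
(array([0.4943, 0.2702, 0.0818]), [0.0009670352345586315, 0.0009670352345586593]) [0.4943 0.2643 0.1   ]
```

View pics/c1.png

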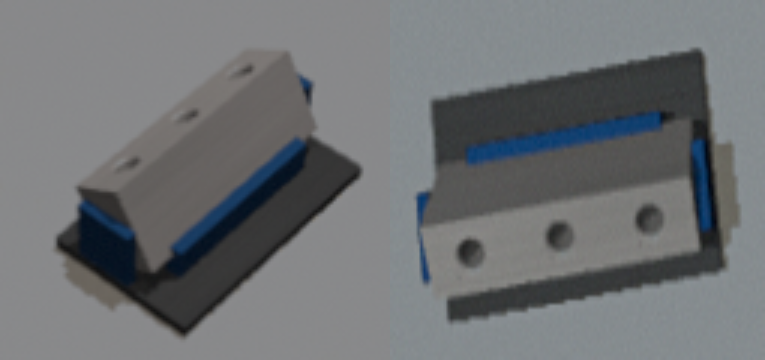

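The triangulated points hold up: the cap centre is at z≈0.126 m, and the mouths are 65 mm apart at z≈0.082 m with a row yaw of about 7.9°. I'll refine both with the wrist camera, starting with two views of the block.

```bash
cat >> h.py <<'E'
np.set_printoptions(precision=4,suppress=True)
def frame(yaw,tilt,s=1):
    y=np.radians(yaw);t=np.radians(tilt)
    Rz=np.array([[np.cos(y),-np.sin(y),0],[np.sin(y),np.cos(y),0],[0,0,1]])
    z=Rz@[np.sin(t),0,-np.cos(t)]; x=s*(Rz@[np.cos(t),0,np.sin(t)])
    return np.column_stack([x,np.cross(z,x),z])
E
python3 - <<'E'
from h import *
W=np.array([[.5121,.1413,.0822],[.5032,.2059,.082],[.4943,.2702,.0818]])
T=np.array([.589,-.2072,.076])
for s in(1,-1):
    R=frame(7.9,30,s)
    for w in W:
        for k in(.006,.13): print(s,kin.inverse_kinematics(w-R[:,2]*k,R))
    for dz in (0,.12): print(s,'rack',kin.inverse_kinematics(T+[0,0,dz],frame(8.4,0,s)))
    print(s,'view',[kin.inverse_kinematics(W[1]-R[:,2]*.12+[0,d,0],R) for d in(-.05,.05)])
E
```

```text
1 [  18.9396    3.2731  -41.1511   16.037    -5.4941 -170.4099]
1 [  21.1872  -12.7526  -36.3456   37.0756   -6.5988 -168.4415]
1 [  28.6011    5.3427  -38.6532   17.6317  -10.1803 -161.8787]
1 [  32.4793   -9.7339  -33.9438   38.0891  -12.0038 -158.3905]
1 [  37.1423    8.4023  -34.7431   20.1168  -14.1376 -154.1338]
1 [  42.023    -5.4186  -30.1682   39.7049  -16.2892 -149.5935]
1 rack [-19.381   32.0391   8.7558  66.7167   0.     152.219 ]
1 rack [-19.381   28.482   21.0353  82.5533   0.     152.219 ]
1 view [array([  24.1345,  -11.9078,  -37.1138,   35.7931,   -8.0354, -165.8468]), array([  38.9161,   -4.8642,  -31.1387,   37.3992,  -14.9301, -152.4943])]
-1 [ 18.9396   3.2731 -41.1511  16.037   -5.4941   9.5901]
-1 [ 21.1872 -12.7526 -36.3456  37.0756  -6.5988  11.5585]
-1 [ 28.6011   5.3427 -38.6532  17.6317 -10.1803  18.1213]
-1 [ 32.4793  -9.7339 -33.9438  38.0891 -12.0038  21.6095]
-1 [ 37.1423   8.4023 -34.7431  20.1168 -14.1376  25.8662]
-1 [ 42.023   -5.4186 -30.1682  39.7049 -16.2892  30.4065]
-1 rack [-19.381   32.0391   8.7558  66.7167   0.     -27.781 ]
-1 rack [-19.381   28.482   21.0353  82.5533   0.     -27.781 ]
-1 view [array([ 24.1345, -11.9078, -37.1138,  35.7931,  -8.0354,  14.1532]), array([ 38.9161,  -4.8642, -31.1387,  37.3992, -14.9301,  27.5057])]
```

```bash
python3 - <<'E'
from h import *
W1=np.array([.5032,.2059,.082]); R=frame(7.9,30,-1)
arm.move_ptp([.45,-.12,.26],frame(8.4,0,-1)); hand.set_gripper(.045)
def snap(n):
    p,Q=np.array(readout.read_ee_pos()),np.array(readout.read_tcp_rot()); im=vision.camera("wrist")
    cv2.imwrite(f"pics/{n}.png",im[:,:,::-1]); np.savez(f"pics/{n}.npz",p=p,R=Q); return im,p,Q
snap("w0")
for i,d in enumerate((-.05,.05)):
    arm.move_ptp(W1-R[:,2]*.12+[0,d,0],R); arm.hold(.2); snap(f"w{i+1}")
print(readout.read_time_s(), readout.read_force())
a=[cv2.imread(f"pics/w{i}.png") for i in (0,1,2)]
cv2.imwrite("pics/w.png",np.vstack([np.hstack([cv2.resize(x,(400,250)) for x in a[1:]]),np.hstack([cv2.resize(a[0],(400,250)),np.zeros((250,400,3),np.uint8)])]))
E
```

```text
4.4083 [0.2849 0.22   0.2691]
```

View pics/w.png

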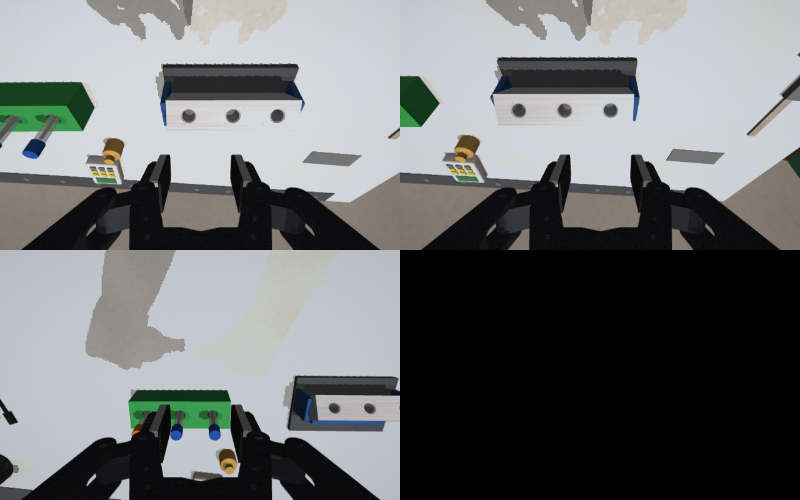

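The two upper panels (block views, in full-image pixels) show the three mouths at about (302,186), (373,186), (445,186) and at (189,176), (262,176), (333,176). The lower panel shows the rack, with the orange cap half hidden behind a finger.

```bash
python3 - <<'E'
from h import *
G={"w1":[(302,186),(373,186),(445,186)],"w2":[(189,176),(262,176),(333,176)]}
r=[[],[],[]]
for n,g in G.items():
    im=cv2.cvtColor(cv2.imread(f"pics/{n}.png"),cv2.COLOR_BGR2GRAY); z=np.load(f"pics/{n}.npz")
    for i,(x,y) in enumerate(g):
        c=cv2.resize(im[y-20:y+21,x-20:x+21],None,fx=4,fy=4,interpolation=cv2.INTER_CUBIC)
        m=(c<np.percentile(c,80)*.8).astype(np.uint8)
        cs,_=cv2.findContours(m,cv2.RETR_EXTERNAL,cv2.CHAIN_APPROX_NONE)
        cs=[k for k in cs if cv2.pointPolygonTest(k,(82,82),True)>0]
        e=cv2.fitEllipse(cv2.convexHull(max(cs,key=cv2.contourArea)))
        px=(x-20+(e[0][0]+.5)/4-.5,y-20+(e[0][1]+.5)/4-.5)
        print(n,np.round(px,1),np.round(np.array(e[1])/4,1)); r[i].append(ray("wrist",px,(z["p"],z["R"])))
for k in r: print(tri(k))
E
```

```text
w1 [301.3 185.7] [22.2 23.8]
w1 [372.6 185.5] [22.  24.1]
w1 [443.8 185.4] [21.8 24.4]
w2 [189.3 176.7] [22.7 24.5]
w2 [263.  176.6] [23.3 24. ]
w2 [336.5 176.5] [22.9 24.4]
(array([0.5108, 0.1382, 0.0817]), [3.218274603233404e-05, 3.218274603256105e-05])
(array([0.5018, 0.2027, 0.0817]), [2.8525659934311295e-05, 2.852565993431767e-05])
(array([0.4931, 0.2672, 0.0815]), [5.822740155777791e-06, 5.822740155762194e-06])
```

```bash
python3 - <<'E'
from h import *
R=frame(8.0,0,-1); r=[]
arm.move_ptp([.45,.1,.28],R)
for i,d in enumerate((.05,-.05)):
    arm.move_ptp([.56,-.207+d,.30],R); arm.hold(.2)
    p,Q=np.array(readout.read_ee_pos()),np.array(readout.read_tcp_rot()); im=vision.camera("wrist")
    cv2.imwrite(f"pics/r{i}.png",im[:,:,::-1])
    b=blobs(im,(5,150,60),(20,255,255),(150,100,500,300),30); print(b)
    if b: r.append((max(b,key=lambda k:k[1][4])[0],(p,Q)))
print(tri([ray("wrist",*k) for k in r]),[onz("wrist",k[0],.125,k[1]) for k in r],readout.read_time_s())
a=[cv2.imread(f"pics/r{i}.png") for i in (0,1)]
cv2.imwrite("pics/r.png",np.hstack([cv2.resize(x,(400,250)) for x in a]))
E
```

```text
[([270.1, 188.0], [261, 178, 20, 21, 321]), ([401.8, 255.8], [389, 245, 24, 27, 273])]
[([360.8, 200.1], [352, 190, 19, 21, 308]), ([465.7, 271.7], [453, 255, 27, 31, 439])]
(array([ 0.5392, -0.1865,  0.3325]), [0.013501457119833847, 0.013501457119833676]) [array([ 0.5876, -0.2064,  0.125 ]), array([ 0.6566, -0.0711,  0.125 ])] 7.3083
```

View pics/r.png

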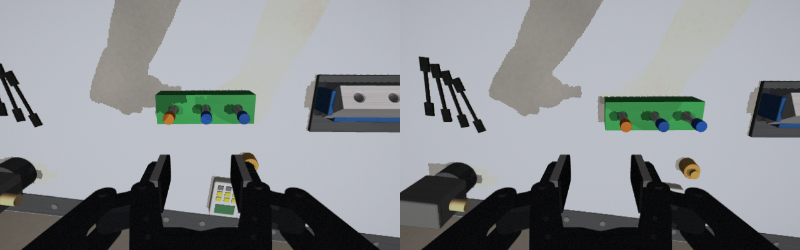

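Both views show the orange cap clear of the fingers, at (270,188) and (361,200). The automatic pick in the second image took the brass weight instead, so I'm ignoring that triangulation. The tube comes out at (0.588, -0.2066), which agrees with the other cameras, so I'll grasp it.

```bash
python3 - <<'E'
from h import *
R=frame(8.2,0,-1); r=[]
print(tri([ray("wrist",(270.1,188),(np.array([.56,-.157,.3]),frame(8,0,-1))),ray("wrist",(360.8,200.1),(np.array([.56,-.257,.3]),frame(8,0,-1)))]))
arm.move_ptp([.588,-.2066,.20],R)
f0=np.array(readout.read_force())
print(arm.movel([.588,-.2066,.077],vel=.12,stop_force=6))
hand.set_gripper(0.0,50); print(readout.read_grip_width(),readout.read_grip_force(),np.array(readout.read_force())-f0,readout.read_ee_pos())
print(arm.movel([.588,-.2066,.175],vel=.08,stop_force=15)); arm.hold(.2)
print(readout.read_grip_width(),np.array(readout.read_force())-f0,readout.read_ee_pos(),readout.read_time_s())
im=vision.camera("wrist"); im2=vision.camera("scene")
cv2.imwrite("pics/g.png",np.hstack([im[150:400,120:520],cv2.resize(im2[130:255,150:350],(400,250))])[:,:,::-1])
E
```

```text
(array([ 0.5881, -0.2084,  0.1217]), [4.129067838348387e-05, 4.1290678383609235e-05])
False
0.01817082342621117 48.729291558265686 [-0.5749 -0.8943  3.8605] [ 0.5887 -0.2068  0.0781]
False
0.01805989644391286 [-0.4087 -0.2512 -1.661 ] [ 0.5878 -0.2065  0.1745] 10.9417
```

View pics/g.png

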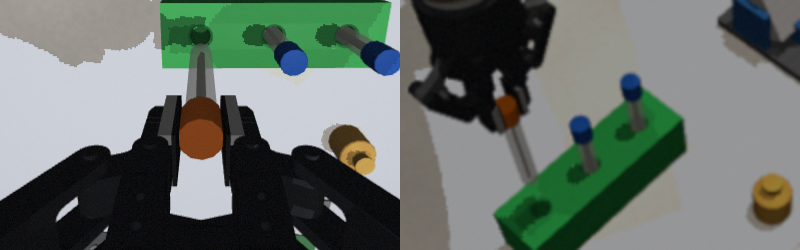

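The tube is held straight and centred between the pads, with the rack hole empty behind it. Its foot is about 68 mm ahead of the TCP. Next I'll carry it over to the first well and feel.

```bash
cat >> h.py <<'E'
W=np.array([[.5112,.1396,.0818],[.5023,.2041,.0818],[.4935,.2686,.0818]])
RB=frame(7.8,30,-1); ZB=RB[:,2]
def depth(i): return float((np.array(readout.read_ee_pos())-W[i])@ZB+.068)  # foot below mouth
def probe(i,to=.063,f=8,dx=0,dy=0,vel=.05):
    o=W[i]+RB[:,0]*dx+RB[:,1]*dy-ZB*.068
    f0=np.array(readout.read_force())
    s=arm.movel(o+ZB*to,vel=vel,orientation=RB,stop_force=f)
    p=np.array(readout.read_ee_pos())
    print("probe",i,s,"depth",round(depth(i),4),"lat",(p-W[i])@RB[:,:2],"F tool",(np.array(readout.read_force())-f0)@RB,"w",readout.read_grip_width(),"t",readout.read_time_s())
    return s
E
python3 - <<'E'
from h import *
arm.movel([.52,-.19,.27],vel=.2)
arm.move_ptp(W[0]-ZB*.128,RB)
arm.movel(W[0]-ZB*.078,vel=.12); arm.hold(.2)
probe(0)
im=vision.camera("wrist"); im2=vision.camera("top")
cv2.imwrite("pics/p0.png",np.hstack([im[100:400,80:560],cv2.resize(im2[220:310,170:266],(320,300))])[:,:,::-1])
E
```

```text
probe 0 True depth 0.0377 lat [ 0.0013 -0.0004] F tool [-0.4334 -0.6458 -0.4685] w 0.01819305147456121 t 14.775
```

View pics/p0.png

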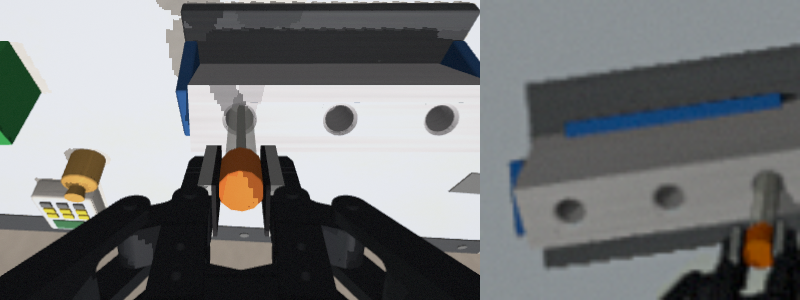

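The tube is in well 0 and stopped at a depth of 37.7 mm. A stub would stop it at 38 mm, so this well is blocked. I'll draw it out and try well 1.

```bash
python3 - <<'E'
from h import *
def out(i): print(arm.movel(W[i]-ZB*.090,vel=.12,orientation=RB,stop_force=25))
out(0)
for i in (1,2):
    arm.movel(W[i]-ZB*.083,vel=.15); arm.hold(.2)
    s=probe(i); d=depth(i)
    if abs(d-.038)<.004 and i==1: out(1); continue
    break
im=vision.camera("wrist")
cv2.imwrite("pics/p1.png",im[100:400,80:560,::-1])
E
```

```text
False
probe 1 True depth 0.0387 lat [ 0.0011 -0.0005] F tool [ 0.6398  0.6083 -1.6677] w 0.018054626802454937 t 17.325
False
probe 2 True depth 0.0607 lat [ 0.0009 -0.0006] F tool [-0.7684  0.2593 -8.1724] w 0.018381371149823484 t 20.1583
```

Well 1 stopped at 38.7 mm, so it is blocked too. Well 2 bottomed at 60.7 mm. I'll press lightly, release, back off and check.

```bash
python3 - <<'E'
from h import *
probe(2,to=.066,f=8,vel=.02)
hand.set_gripper(.045); arm.hold(.2)
arm.movel(W[2]-ZB*.12,vel=.12)
arm.move_ptp(W[2]-ZB*.15+[-.05,-.08,.03],RB); arm.hold(.3)
p,Q=np.array(readout.read_ee_pos()),np.array(readout.read_tcp_rot())
im=vision.camera("wrist"); s=vision.camera("scene"); t=vision.camera("top")
c={n:blobs(x,(5,150,60),(20,255,255),r,30) for n,x,r in(("wrist",im,(0,0,640,400)),("scene",s,(300,40,430,170)),("top",t,(150,200,310,330)))}
print(c)
cv2.imwrite("pics/e.png",np.hstack([cv2.resize(im,(480,300)),cv2.resize(s[40:160,300:428],(320,300))])[:,:,::-1])
try: print("cap",tri([ray("scene",c["scene"][0][0]),ray("top",c["top"][0][0])]))
except Exception as e: print(e)
print("expected cap centre",W[2]-ZB*.049,"short", W[2]-ZB*.071, readout.read_time_s(),readout.read_force())
E
```

```text
probe 2 True depth 0.0607 lat [ 0.0005 -0.0006] F tool [ 0.2597  0.2146 -4.1832] w 0.01844998179535079 t 20.4167
{'wrist': [([388.9, 205.7], [379, 195, 22, 22, 361]), ([177.4, 239.2], [164, 224, 28, 34, 645]), ([606.8, 252.9], [600, 249, 13, 8, 50])], 'scene': [([361.1, 64.3], [356, 59, 10, 12, 75])], 'top': [([192.4, 297.9], [188, 292, 10, 13, 95])]}
cap (array([0.463 , 0.2649, 0.1201]), [0.00032097098043286094, 0.0003209709804329231])
expected cap centre [0.4692 0.2653 0.1242] short [0.4583 0.2638 0.1433] 23.0917 [-0.2578 -0.578  -0.5067]
```

View pics/e.png

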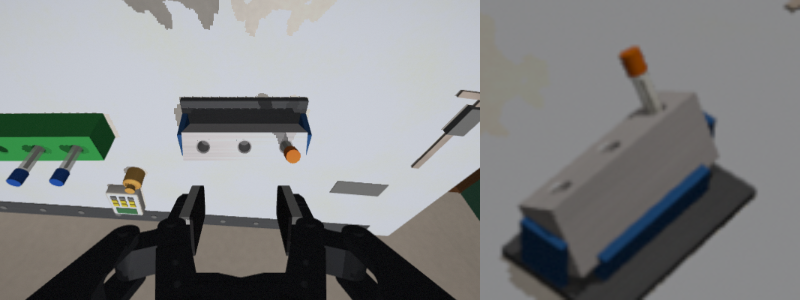

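The tube stands released in the far well. The cap centre is at z=0.120 m, close to the 0.124 m expected for a bottomed tube and well below the 0.143 m for one stopped short. The bystanders haven't moved and the gripper is clear, so I'm handing the job in.

```bash
python3 -c "
from plant import close_job; print(close_job())"
```

```text
the job is handed in; nothing more can be done
None
```

The orange-capped tube is bottomed and released in the third well (farthest to the robot's left); the other two wells were blocked, nothing else was moved, and I handed the job in after about 23 s of robot time.

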